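Free the left-hand clamp of a tilting board stand and set its plate

TASK

The tilting plate of the board stand is clamped by one of the two identical black knobs on its sloping front: the one with the left-hand thread, and nothing shows which that is, so feel it out by trying them. Loosen that knob by about a quarter turn and leave its ordinary right-hand twin tight; only then, so as not to force the clamp, lift the plate by the steel pin at its side until it stands at 45 degrees to the bench, and let go. Do not push the small things lying round the stand about.

Things in the scene. Friction and masses are not known exactly. Their poses are not given: they have to be found in the camera images.
- stand: grey tilting board stand fixed to the bench, base 250 x 210 x 12 mm. Origin on the bench (base spans x -140 to +110 mm); x points to its back (away from the sloping front), y to its left seen from the front, z up. The sloping front is a panel 200 mm wide, 86 mm long, leaning 35 degrees from level, its middle at x -85 mm, height 60 mm
- knob_a_grip (a point): centre of one of two identical knobs: black, fluted, round, 38 mm across, 24 mm high, underside 16 mm off the sloping front; the point is on its axis, half-way up, and does not turn with it. Axes as the stand's: the knob's axis points outward along (-sin 35 deg, 0, cos 35 deg) of this frame. The knobs stand 120 mm apart across the front, either way round
- knob_b_grip (a point): the same point of the other, identical knob
- knob_a (a joint): turn of the knob at knob_a_grip (rad): 0 tight, grows as it loosens, whichever way its thread runs, to 2.0. Starts tight on a hard stop (the gripper slips if it turns on); loosens with about 0.15 N m. One knob, not marked which, has a left-hand thread (loosens clockwise seen from outside) and clamps the plate; the other is right-hand (loosens anticlockwise)
- knob_b (a joint): the same for the knob at knob_b_grip (rad): 0 tight, grows as it loosens, to 2.0
- hinge (a point): middle of the plate's hinge line, 105 mm above the bench; the hinge runs along the stand's y. Axes as the stand's. Two aluminium cheeks carry it at y +-87 mm (36 mm deep, 8 mm thick, up to 114 mm high)
- pin_mid (a point): point to grip on the round steel pin (14 mm thick, 70 mm long) that sticks out of the plate's left side; 90 mm from the hinge along the plate, 3 mm below its mid-plane, 116 mm left of its middle (41 mm off its edge). Frame turns with the plate: x from hinge to far edge, y along the pin, z normal. Plate: aluminium, 112 x 150 x 6 mm, a circuit board fixed on it
- plate (a joint): tilt of the plate from level (rad): 0 level, grows as its far edge rises, to 1.25. It swings stiffly (about 5 N at the pin) and stays where it is left. The clamp's own bite cannot be felt at the plate, yet the plate must not be forced: leave it alone until the left-hand knob is loosened by at least 35 degrees
- nozzle: small grey cone-shaped nozzle standing by the stand, 30 mm wide, 34 mm high; bystander
- usb_tester: small black stick-shaped tester lying on the bench, 24 by 63 by 12 mm; bystander
- flux_syringe: white syringe lying behind the stand, 24 by 128 by 16 mm; bystander
- tape: flat roll of amber tape lying on the bench, 61 mm wide, 12 mm high; bystander
- pliers: slim pliers lying on the bench, 38 by 133 by 10 mm; bystander
- mark_a (a point): outer end of the small white line on the end face of the knob at knob_a_grip, 16 mm off its axis; it turns with the knob and points up the slope when the knob is tight, so it goes to the right (stand's -y) as the knob is turned clockwise and to the left as it is turned anticlockwise
- mark_b (a point): the same on the knob at knob_b_grip

How it is judged:
By the outcome, as a careful person would: the job done as asked, in the order asked, and still so for the second after the job is handed in, with the robot touching nothing.
It also fails if it takes over 51 s, if anything falls off the work surface, if the arm or the gripper's body presses on something with over 40 N, if the wrist force passes 120 N, or if a joint passes its speed limit or range.

ROBOT

A 6-joint arm with a two-finger parallel gripper is mounted at the origin on a cart in front of the work surface, level with it; the furniture and walls round the work are solid. World frame = base frame: x ahead of the robot, y to its left, z up, the work surface at z = 0. Lengths are in mm, angles in rad, forces in N, time in s.
With the tool pointing down it reaches from about 300 to 775 mm from the base axis. Payload 14.6 kg.
Tool frame: the origin (TCP) lies at the very end of the fingers, on their centre line; the grasp point (between the pads) lies 19 mm behind it; z points along the fingers, y is the line along which they close (so a half turn about z gives the same grasp; the last joint's range is limited). The gripper opens to 94 mm and grips with 3 to 60 N. Pads are 16 mm wide; open, the fingers measure 119 mm over their backs; the gripper's body (75 mm by 177 mm) begins 78 mm behind the grasp point.
Start: joints at [1.194, 0.3, 1.521, -0, 1.321, -0.067], TCP at [167.675, 523.808, 205.446] pointing down, gripper open.
Joint ranges: [-3.03, 3.03], [-0.79, 2.21], [0.23, 2.52], [-1.04, 4.18], [0, 3.07], [-2.55, 2.55]. Speed limits (rad/s): [2.22, 2.22, 2.57, 3.14, 3.14, 3.14].

INTERFACE

Orientations are given as [roll, pitch, yaw] about the fixed x, y, z axes, in that order (R = Rz(yaw) Ry(pitch) Rx(roll)).
In Python, from cell import manip, optics gives the robot as it stands.
- The arm moves only by the shell command python3 -m crank 'ROWS' [FORCE]. ROWS is JSON, a list of rows, each a list of 7 numbers: the opening in per cent of the stroke, from 0 (shut) to 100 (fully open), then the shift along the tool's x, y, z in mm, then the turn, a rotation vector about the tool's x, y, z in rad. A call has 1 to 10 rows; each row is the pose to reach, as a shift and turn from the pose commanded when the call began, along the tool's axes at that moment; what a row does not reach only later rows make up. A row lasts 1/10 s, in which the tool goes at most 50 mm and 8.59 degrees, less where a joint would pass 70% of its speed; a pose out of reach is approached as far as the arm can. A call with a gripper value outside its range is refused whole. The fingers move at their own pace and stop on an object; FORCE is the grip in N (left out, the last holds). Time passes only in rows, so rows that repeat a pose let the fingers close. It gives the time, the measured TCP pose, the force, the opening and the grip force at its end, in the units of the state.
- manip.read_state(): the state, without advancing time (a new reading comes with each control period).
- optics.camera(name): name is "side" or "top"; returns (picture, depth): 384x512x3 uint8, red, green, blue; 384x512 float32, mm along the optical axis (not along the pixel's ray), 0 where there is no reading.
- optics.calibration(name): a dict with "camera_matrix" (3x3 intrinsics, pixels), "R" (3x3) and "t" (3): a world point X has camera coordinates R X + t. Camera axes: x right, y down, z forward; pixel columns grow to the right and rows downward; lengths in mm; the calibration is good to about 2 mm. A picture is of the moment at which its call begins. calibration takes no time and is no camera call.
- manip.sign_off(): hands the job in; it is judged then, once.
The state is a dict: "clock": time; "joints": joint angles; "qd": joint speeds; "effort": joint torques, N m; "eef_pos": TCP position; "eef_rot": TCP orientation; "wrist_force": force on the tool from outside, world axes, zero at the start; "moment": the same for the moment, N m; "finger_gap": finger opening in mm; "finger_force": force on a finger pad.
Only numpy, scipy, OpenCV 4.12 (cv2) and the standard library are available. Lean on these libraries where they do the work, as an engineer would, in place of code of your own. Each camera call takes 0.05 s, during which the arm holds its last target. There are 200 camera calls.

## Working session

There is one attempt and no reset: what is moved stays moved. The work goes in short steps, Python scripts to look and compute and a shell command to move; the robot and the scene stay as the last step left them, time stands still between calls to the robot, and variables do not carry over. Pictures are saved under pics/ and viewed, at most 10 in all, crops included, and the job is handed in when it is done.

```bash
ls; mkdir -p pics; python3 - <<'E'
from cell import manip, optics
import cv2,numpy as np
for n in("top","side"):
    p,d=optics.camera(n); cv2.imwrite(f"pics/{n}0.png",p[:,:,::-1]); np.save(f"pics/{n}0.npy",d)
    c=optics.calibration(n); print(n,np.round(c["camera_matrix"],1).tolist(),np.round(c["R"],3).tolist(),np.round(c["t"]).tolist(), "cam",np.round(-c["R"].T@c["t"]))
print(manip.read_state())
a=cv2.imread("pics/top0.png");b=cv2.imread("pics/side0.png")
E
```

```text
pics
top [[480.5, 0.0, 252.1], [0.0, 480.5, 184.1], [0.0, 0.0, 1.0]] [[0.015, -1.0, -0.006], [-0.992, -0.014, -0.128], [0.128, 0.008, -0.992]] [33.0, 579.0, 1230.0] cam [ 416.   31. 1294.]
side [[471.7, 0.0, 254.9], [0.0, 471.7, 186.8], [0.0, 0.0, 1.0]] [[0.926, -0.377, 0.017], [-0.231, -0.602, -0.765], [0.298, 0.704, -0.644]] [-552.0, 223.0, 1085.0] cam [ 238. -838.  879.]
{'clock': 0.1, 'joints': array([ 1.19435575e+00,  3.00392576e-01,  1.52150026e+00, -1.69977698e-05,
        1.32069318e+00, -6.66243979e-02]), 'qd': array([ 9.48746769e-04, -7.84219724e-05, -2.24765041e-03, -1.21256288e-03,
       -7.60697096e-04, -9.63009700e-04]), 'effort': array([ 2.04378237e-03, -5.32640219e+01, -3.53283691e+01,  7.09781866e-02,
        2.34365434e-02, -7.67713641e-05]), 'eef_pos': array([167.62239207, 523.59696626, 204.96358934]), 'eef_rot': array([-3.14060040e+00, -4.97052531e-05,  2.83178067e+00]), 'wrist_force': array([ 0.17685949, -0.22267531, -0.23730048]), 'moment': array([ 0.02821532, -0.04031545, -0.0416198 ]), 'finger_force': 0.0, 'finger_gap': 93.81621818283647}
```

View pics/top0.png

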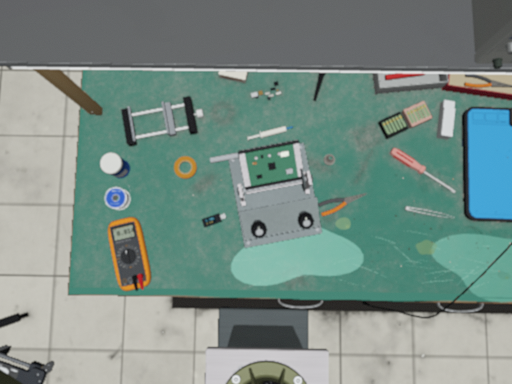

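View pics/side0.png

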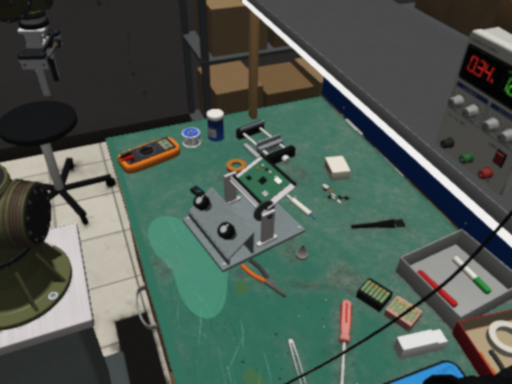

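The stand sits around top (275,195), with its knobs at (259,229) and (306,220) and the pin at (222,158). Next I'll measure the stand pose with depth.

```bash
cat > h.py <<'E'
from cell import manip, optics
import cv2,numpy as np
def cloud(n,d):
    c=optics.calibration(n);K=c["camera_matrix"];v,u=np.mgrid[:384,:512]
    P=np.stack([(u-K[0,2])*d/K[0,0],(v-K[1,2])*d/K[1,1],d],-1)
    return (P-c["t"])@c["R"]
def ray(n,u,v,z):
    c=optics.calibration(n);o=-c["R"].T@c["t"];w=c["R"].T@np.linalg.inv(c["camera_matrix"])@[u,v,1]
    return o+w*(z-o[2])/w[2]
def proj(n,X):
    c=optics.calibration(n);p=c["camera_matrix"]@(c["R"]@np.asarray(X,float)+c["t"]);return p[:2]/p[2]
E
python3 - <<'E'
from h import *
out=[]
for n,(x0,y0,x1,y1) in dict(top=(195,120,345,250),side=(170,140,320,270)).items():
    im=cv2.imread(f"pics/{n}0.png");d=np.load(f"pics/{n}0.npy");P=cloud(n,d)
    hsv=cv2.cvtColor(im,cv2.COLOR_BGR2HSV)
    m=((im.max(2)<60)&(P[...,2]>50)&(P[...,2]<125)).astype(np.uint8)
    k,l,s,c=cv2.connectedComponentsWithStats(m)
    for i in range(1,k):
        if s[i,4]>25 and x0<c[i,0]<x1 and y0<c[i,1]<y1:
            q=P[l==i];print(n,np.round(c[i],1),s[i,4],"med",np.round(np.median(q,0),1),"min",np.round(q.min(0)),"max",np.round(q.max(0)))
    out.append(cv2.resize(im[y0:y1,x0:x1],None,fx=4,fy=4,interpolation=cv2.INTER_CUBIC)[:,:])
    # bench-plane yaw from base contour
    m=((P[...,2]>5)&(d>0)).astype(np.uint8); 
    if n=="top":
        m2=np.zeros_like(m);m2[y0:y1,x0:x1]=m[y0:y1,x0:x1]
        q=P[m2>0]; print(cv2.minAreaRect(q[(q[:,2]<16)][:,:2].astype(np.float32)))
cv2.imwrite("pics/c1.png",out[0]);cv2.imwrite("pics/c2.png",out[1])
E
```

```text
top [282.3 180.9] 39 med [576.2 -33.3 118. ] min [568. -81. 113.] max [588.  11. 122.]
top [304.4 218.2] 95 med [487.4 -87.6  95.5] min [ 465. -110.   71.] max [504. -77. 106.]
top [258.  227.3] 108 med [463.4  26.6  96.1] min [441.   7.  70.] max [479.  39. 108.]
((584.9044799804688, -6.6370697021484375), (351.92041015625, 408.7953796386719), 0.8540347218513489)
side [246.9 189. ] 79 med [570.   -3.7 117.1] min [555. -60. 114.] max [583.  60. 120.]
side [202.5 202.9] 158 med [460.5  15.6  87.5] min [439.   7.  59.] max [481.  45. 102.]
side [260.3 211. ] 119 med [571.  -83.7 112.6] min [555. -99.  80.] max [604. -76. 125.]
side [227.2 231.9] 168 med [ 484.4 -102.1   88. ] min [ 463. -112.   61.] max [505. -77. 105.]
```

View pics/c1.png

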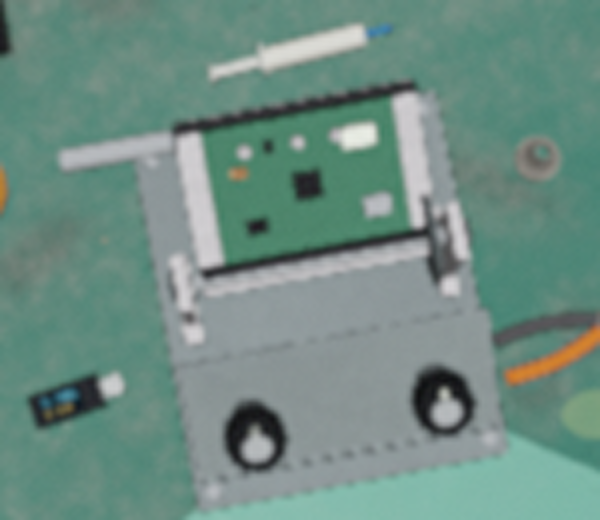

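View pics/c2.png

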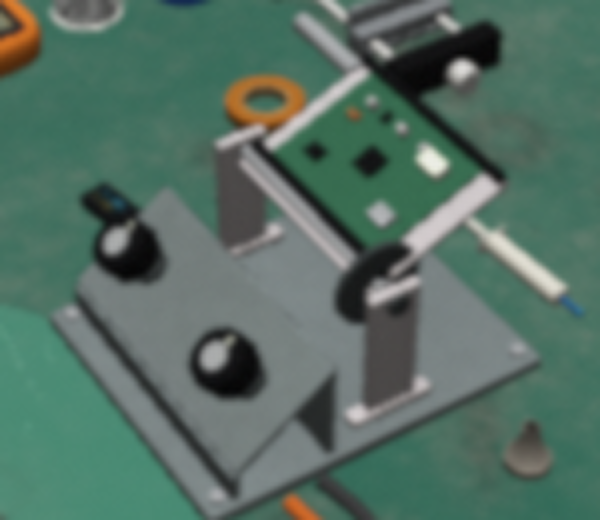

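The top crop shows knob end faces at about (259.2,231.5) and (305.7,222), with marks up-slope. The side crop shows the faces at (223,228) and (199.2,199.5), and the plate tilted only slightly.

```bash
python3 - <<'E'
from h import *
for n,pts in dict(top=[(259.2,231.5),(305.7,222)],side=[(199.2,199.5),(223.,228)]).items():
    e=[ray(n,u,v,92.8) for u,v in pts]; dd=e[0]-e[1]; print(n,np.round(e,1).tolist(),"dist",np.linalg.norm(dd),"yaw",np.arctan2(-dd[0],dd[1]))
# plate & pin from depth
for n in("top","side"):
    d=np.load(f"pics/{n}0.npy");P=cloud(n,d);im=cv2.imread(f"pics/{n}0.png");hsv=cv2.cvtColor(im,cv2.COLOR_BGR2HSV)
    yaw=0.205;R=np.array([[np.cos(yaw),-np.sin(yaw),0],[np.sin(yaw),np.cos(yaw),0],[0,0,1]])
    e=np.mean([ray(n,u,v,92.8) for u,v in dict(top=[(259.2,231.5),(305.7,222)],side=[(199.2,199.5),(223.,228)])[n]],0)
    o=e-R@[-107.9,0,92.8]; S=(P-o)@R
    print(n,"origin",o)
    m=(S[...,0]>0)&(S[...,0]<160)&(abs(S[...,1])<60)&(S[...,2]>80)&(d>0)
    q=S[m]; print("plate n",m.sum(),"fit slope",np.polyfit(q[:,0],q[:,2],1),q[:,0].min(),q[:,0].max())
    m=(S[...,1]>80)&(S[...,1]<170)&(S[...,2]>70)&(S[...,0]>50)&(S[...,0]<160)&(d>0)
    q=S[m];print("pin n",m.sum(),np.round(np.median(q,0),1),q.min(0),q.max(0))
    m=(abs(S[...,1])<40)&(S[...,0]<-55)&(S[...,0]>-110)&(d>0); q=S[m];print("panel",np.polyfit(q[:,0],q[:,2],1), "z at -85",np.polyval(np.polyfit(q[:,0],q[:,2],1),-85))
E
```

```text
top [[452.2, 21.1, 92.8], [477.4, -94.5, 92.8]] dist 118.32696748246441 yaw 0.21532886975443888
side [[454.1, 26.5, 92.8], [476.6, -89.7, 92.8]] dist 118.3131135620772 yaw 0.19137289149342726
top origin [ 5.70448776e+02 -1.46888368e+01 -4.26325641e-14]
plate n 1896 fit slope [  0.42285029 115.02608348] 0.042165645286845514 92.36533022148186
pin n 147 [ 80.6 112.2 143.4] [ 75.0295106   80.39887338 135.41767564] [ 88.80244411 144.79929496 149.39470128]
panel [  0.68602256 121.00592199] z at -85 62.694004588516286
side origin [ 5.71025708e+02 -9.65220359e+00 -4.26325641e-14]
plate n 1368 fit slope [  0.42983222 114.41963982] 0.09125704545716848 88.84865754346272
pin n 89 [ 78.6 111.1 143.2] [ 74.55758176  80.93723883 134.75156168] [ 86.02795633 145.71236568 149.13447428]
panel [  0.65905477 118.44581147] z at -85 62.42615567491591
```

```bash
cat >> h.py <<'E'
from scipy.spatial.transform import Rotation as Ro
yaw=0.203;c_,s_=np.cos(yaw),np.sin(yaw);a=np.deg2rad(35)
n=np.array([-np.sin(a)*c_,-np.sin(a)*s_,np.cos(a)]);up=np.array([np.cos(a)*c_,np.cos(a)*s_,np.sin(a)])
def Rk(turn=0):  # tool at a knob, turned clockwise by turn
    z=-n;y=up;return np.stack([np.cross(y,z),y,z],1)@Ro.from_rotvec([0,0,turn]).as_matrix()
def row(p,R,show=True):
    s=manip.read_state();R0=Ro.from_euler('xyz',s["eef_rot"]).as_matrix()
    t=R0.T@(np.asarray(p)-s["eef_pos"]);w=Ro.from_matrix(R0.T@R).as_rotvec()
    print("shift",np.round(t,1),"turn",np.round(w,3),"| joints",np.round(s["joints"],2),"pos",np.round(s["eef_pos"],1))
gL=np.array([460,25,84.]);gR=np.array([484,-91,84.])
E
python3 -c "
from h import *
row(gL+61*n,Rk())"
```

```text
shift [-400.  -402.8   71.4] turn [-0.553 -0.322  1.024] | joints [ 1.19  0.3   1.52 -0.    1.32 -0.07] pos [167.6 523.6 205. ]
```

```bash
python3 -m crank '[[70,-200,-200,0,-0.25,-0.15,0.5],[70,-200,-200,0,-0.25,-0.15,0.5],[70,-200,-200,0,-0.25,-0.15,0.5],[70,-200,-200,0,-0.25,-0.15,0.5],[70,-200,-200,0,-0.25,-0.15,0.5],[70,-400,-403,50,-0.553,-0.322,1.024],[70,-400,-403,50,-0.553,-0.322,1.024],[70,-400,-403,50,-0.553,-0.322,1.024],[70,-400,-403,50,-0.553,-0.322,1.024],[70,-400,-403,50,-0.553,-0.322,1.024]]' 20
python3 -c "
from h import *
row(gL+61*n,Rk())"
```

```text
clock: 1.1
eef_pos: [387.3, 91.9, 167.6]
eef_rot: [2.535, -0.001, 1.776]
wrist_force: [-0.2, 1.1, 0.1]
finger_gap: 65.6
finger_force: 0.0
shift [-80.3  -0.6  40.4] turn [-0.004 -0.002  0.001] | joints [ 0.1  -0.35  2.37  0.12  0.52 -0.19] pos [387.3  91.9 167.6]
```

```bash
python3 -m crank '[[60,-80,0,40,0,0,0],[60,-80,0,40,0,0,0],[60,-80,0,40,0,0,0],[60,-80,0,40,0,0,0]]' 20
python3 - <<'E'
from h import *
row(gL+61*n,Rk()); print(manip.read_state()["moment"])
o=[]
for nm,(x0,y0,x1,y1) in dict(top=(225,150,325,250),side=(160,140,260,240)).items():
    p,d=optics.camera(nm); o.append(cv2.resize(p[y0:y1,x0:x1,::-1],(400,400),interpolation=cv2.INTER_CUBIC))
    print(nm,proj(nm,gL+12*n),proj(nm,gL),proj(nm,manip.read_state()["eef_pos"]))
cv2.imwrite("pics/p3.png",np.hstack(o))
E
```

```text
clock: 1.5
eef_pos: [426.9, 18.9, 134.2]
eef_rot: [2.539, -0.001, 1.779]
wrist_force: [-0.5, 0.6, -0.3]
finger_gap: 56.2
finger_force: 0.0
shift [-0.7 -1.2 -0.6] turn [-0.008 -0.004  0.004] | joints [-0.18 -0.18  2.34  0.5   0.47 -0.77] pos [426.9  18.9 134.2]
[-0.08892368  0.27753967  0.04603041]
top [258.21624307 231.03177666] [257.67350139 228.44771315] [259.71896437 241.74940364]
side [199.17366699 199.98363087] [201.81951491 201.91923673] [187.84169248 190.66487628]
```

View pics/p3.png

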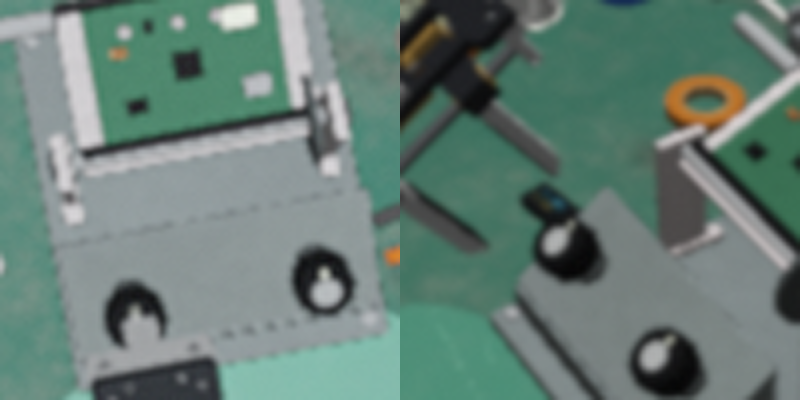

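Fingers straddle the left knob's axis: tips in the side crop at (555,170) and (480,245), midpoint on the predicted TCP. Next I'll descend, grip and turn a little clockwise, which is the safe direction for the ordinary twin.

```bash
python3 -m crank '[[60,0,-1,30,0,0,0],[60,0,-1,50,0,0,0],[60,0,-1,70,0,0,0],[60,0,-1,79,0,0,0],[60,0,-1,79,0,0,0],[35,0,-1,79,0,0,0],[30,0,-1,79,0,0,0],[30,0,-1,79,0,0,0],[30,0,-1,79,0,0,0],[30,0,-1,79,0,0,0]]' 20
python3 - <<'E'
from h import *
s=manip.read_state();row(gL-19*n,Rk());print(s["moment"],s["moment"]@n,s["wrist_force"])
E
```

```text
clock: 2.6
eef_pos: [467.4, 30.3, 68.6]
eef_rot: [2.541, -0.002, 1.783]
wrist_force: [-18.2, -7.2, 0.4]
finger_gap: 37.5
finger_force: 20.0
shift [-3.7  2.1  1.6] turn [-0.01  -0.007  0.006] | joints [-0.12  0.09  2.29  0.79  0.27 -1.06] pos [467.4  30.3  68.6]
[-1.16729587  3.00678538 -0.31744408] 0.04805181847783736 [-18.22520685  -7.15108933   0.35855066]
```

```bash
python3 -m crank '[[30,-2,-3,0,0,0,0],[30,-2,-3,0,0,0,0]]' 20;python3 -c "
from h import *
s=manip.read_state();print(s['moment'],s['moment']@n);row(gL-19*n,Rk())"
python3 -m crank '[[30,-2,-3,0,0,0,0.1],[30,-2,-3,0,0,0,0.2],[30,-2,-3,0,0,0,0.3],[30,-2,-3,0,0,0,0.3]]' 20;python3 -c "
from h import *
s=manip.read_state();print(s['moment'],s['moment']@n);row(gL-19*n,Rk())"
```

```text
clock: 2.8
eef_pos: [467.3, 29.0, 68.7]
eef_rot: [2.537, -0.003, 1.785]
wrist_force: [0.8, 16.7, 0.6]
finger_gap: 37.6
finger_force: 20.0
[2.24008554 0.10399113 1.42703076] -0.10154732138922953
shift [-2.5  2.2  1.8] turn [-0.006 -0.009  0.007] | joints [-0.13  0.09  2.3   0.82  0.27 -1.09] pos [467.3  29.   68.7]
clock: 3.2
eef_pos: [467.2, 24.9, 68.4]
eef_rot: [2.554, -0.17, 1.531]
wrist_force: [4.9, 1.7, 5.5]
finger_gap: 37.4
finger_force: 20.0
[ 0.13826386 -1.06356955  0.12263328] 0.14576785472467857
shift [2.4 2.6 2.2] turn [-0.003 -0.003 -0.296] | joints [-0.14  0.09  2.3   0.85  0.26 -0.82] pos [467.2  24.9  68.4]
```

```bash
python3 -m crank '[[30,1,0,0,0,0,0.1],[30,1,0,0,0,0,0.2],[30,1,0,0,0,0,0.3]]' 20;python3 -c "
from h import *
s=manip.read_state();print(s['moment'],s['moment']@n, s['wrist_force'])"
python3 -m crank '[[30,0,0,0,0,0,0.05],[80,0,0,0,0,0,0.05],[80,0,0,0,0,0,0.05],[80,0,0,0,0,0,0.05],[65,0,0,-40,0,0,0.05],[65,0,0,-80,0,0,0.05],[65,0,0,-110,0,0,0.05],[65,0,0,-110,0,0,0.05]]' 20
python3 - <<'E'
from h import *
print(manip.read_state()["joints"])
o=[]
for nm,(x0,y0,x1,y1) in dict(top=(235,190,315,250),side=(170,180,250,240)).items():
    p,d=optics.camera(nm); o.append(cv2.resize(p[y0:y1,x0:x1,::-1],(400,300),interpolation=cv2.INTER_CUBIC))
cv2.imwrite("pics/p4.png",np.hstack(o))
E
```

```text
clock: 3.5
eef_pos: [466.6, 25.8, 68.0]
eef_rot: [2.621, -0.329, 1.267]
wrist_force: [-0.1, -1.8, 3.9]
finger_gap: 37.9
finger_force: 20.0
[-0.54397574 -0.24767832  0.25286389] 0.5413798595366167 [-0.08152342 -1.82002883  3.88258644]
clock: 4.3
eef_pos: [404.8, 12.4, 160.2]
eef_rot: [2.632, -0.351, 1.225]
wrist_force: [0.5, -0.1, 0.8]
finger_gap: 61.2
finger_force: 0.0
[-0.22137666 -0.30163432  2.35577795  0.45722004  0.56942347 -0.10622006]
```

View pics/p4.png

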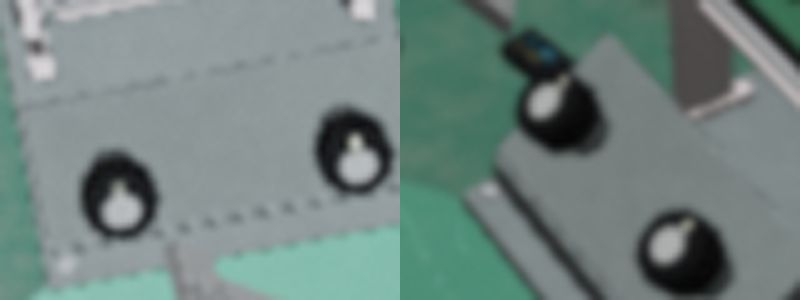

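The left knob's mark still points up-slope (crop (118,187) and (565,80)), and the moment rose to 0.54 N m, so it slipped on its stop. That makes it the right-hand twin, and the right knob is the one to loosen.

```bash
python3 -c "
from h import *
row(gR-2*up+61*n,Rk(0.0))"
```

```text
shift [-92.9  72.5  30.9] turn [-0.006 -0.003 -0.643] | joints [-0.22 -0.29  2.36  0.46  0.57 -0.11] pos [405.   12.9 157.3]
```

```bash
python3 -m crank '[[60,-93,72,0,-0.005,0,-0.64],[60,-93,72,0,-0.005,0,-0.64],[60,-93,72,0,-0.005,0,-0.64],[60,-93,72,30,-0.005,0,-0.64],[60,-93,72,30,-0.005,0,-0.64],[60,-93,72,30,-0.005,0,-0.64],[60,-93,72,30,-0.005,0,-0.64]]' 20
python3 - <<'E'
from h import *
row(gR-2*up-19*n,Rk());print(manip.read_state()["joints"])
E
```

```text
clock: 5.1
eef_pos: [446.7, -98.1, 130.7]
eef_rot: [2.536, -0.006, 1.774]
wrist_force: [1.4, -0.3, 0.9]
finger_gap: 56.2
finger_force: 0.0
shift [-1.   2.7 79. ] turn [-0.005 -0.005 -0.003] | joints [-0.53 -0.05  2.23  0.73  0.61 -1.27] pos [446.7 -98.1 130.7]
[-0.52892509 -0.04798299  2.23424947  0.73150233  0.61372095 -1.26705136]
```

```bash
python3 -m crank '[[60,-1,2,30,0,0,0],[60,-1,2,50,0,0,0],[60,-1,2,70,0,0,0],[60,-1,2,79,0,0,0],[60,-1,2,79,0,0,0],[35,-1,2,79,0,0,0],[30,-1,2,79,0,0,0],[30,-1,2,79,0,0,0],[30,-1,2,79,0,0,0]]' 25
python3 - <<'E'
from h import *
s=manip.read_state();row(gR-2*up-19*n,Rk());print(s["moment"],s["moment"]@n,s["wrist_force"], "force tool",Rk().T@s["wrist_force"])
E
```

```text
clock: 6.0
eef_pos: [491.9, -89.7, 68.9]
eef_rot: [2.534, -0.005, 1.773]
wrist_force: [-9.3, -3.8, -0.4]
finger_gap: 37.8
finger_force: 25.0
shift [0.3 0.1 2. ] turn [-0.003 -0.003 -0.004] | joints [-0.44  0.18  2.19  0.94  0.44 -1.44] pos [491.9 -89.7  68.9]
[-0.84551295  1.85366632 -0.01337537] 0.24969742869558811 [-9.27900468 -3.81476089 -0.40382233] force tool [-1.86570176 -8.30646325 -5.32327215]
```

```bash
python3 -m crank '[[30,0,-1.5,0,0,0,0.1],[30,0,-1.5,0,0,0,0.2],[30,0,-1.5,0,0,0,0.3],[30,0,-1.5,0,0,0,0.4],[30,0,-1.5,0,0,0,0.5],[30,0,-1.5,0,0,0,0.6],[30,0,-1.5,0,0,0,0.7],[30,0,-1.5,0,0,0,0.7]]' 25
python3 - <<'E'
from h import *
s=manip.read_state();row(gR-2*up-19*n,Rk(1.57));print(s["moment"],s["moment"]@n,s["wrist_force"], "force tool",Rk(.7).T@s["wrist_force"])
E
```

```text
clock: 6.8
eef_pos: [491.6, -89.8, 68.7]
eef_rot: [2.655, -0.382, 1.166]
wrist_force: [-1.7, 1.2, 0.6]
finger_gap: 37.8
finger_force: 25.0
shift [0.6 0.2 2.1] turn [-0.004 -0.     0.865] | joints [-0.45  0.18  2.19  0.95  0.44 -0.75] pos [491.6 -89.8  68.7]
[0.1543926  0.53457888 0.06144638] -0.09822124493440665 [-1.70726744  1.19997097  0.60241945] force tool [ 0.63002061 -1.61073577 -1.31385158]
```

```bash
python3 -m crank '[[30,0,0,0,0,0,0.12],[30,0,0,0,0,0,0.24],[30,0,0,0,0,0,0.36],[30,0,0,0,0,0,0.48],[30,0,0,0,0,0,0.6],[30,0,0,0,0,0,0.72],[30,0,0,0,0,0,0.83],[30,0,0,0,0,0,0.86],[30,0,0,0,0,0,0.86]]' 25
python3 -m crank '[[65,0,0,0,0,0,0],[65,0,0,0,0,0,0],[65,0,0,0,0,0,0],[65,0,0,-40,0,0,0],[65,0,0,-80,0,0,0],[65,0,0,-110,0,0,0],[65,0,0,-130,0,0,0],[65,0,0,-130,0,0,0]]' 20
python3 - <<'E'
from h import *
s=manip.read_state();print(s["joints"],s["eef_pos"])
o=[]
for nm,(x0,y0,x1,y1) in dict(top=(235,190,315,250),side=(170,180,250,240)).items():
    p,d=optics.camera(nm); o.append(cv2.resize(p[y0:y1,x0:x1,::-1],(400,300),interpolation=cv2.INTER_CUBIC))
cv2.imwrite("pics/p5.png",np.hstack(o))
# expected mark dir for right knob if turned by t
for t in(0,.7,1.57):
    m=gR+12*n-2*up+16*(np.cos(t)*up-np.sin(t)*np.array([-s_,c_,0]))
    print(t,(proj("top",m)-[235,190])*5,(proj("side",m)-[170,180])*5+[400,0])
E
```

```text
clock: 7.7
eef_pos: [491.4, -89.4, 68.6]
eef_rot: [3.139, -0.609, 0.215]
wrist_force: [-5.1, 2.4, 3.2]
finger_gap: 37.6
finger_force: 25.0
clock: 8.5
eef_pos: [419.0, -106.1, 177.2]
eef_rot: [3.135, -0.612, 0.214]
wrist_force: [0.0, 0.5, -0.3]
finger_gap: 61.4
finger_force: 0.0
[-0.5981198  -0.19704366  2.23613044  0.6439167   0.7580053   0.36141219] [ 419.04720553 -106.0830096   177.22317913]
0 [346.5854601  136.63182874] [688.768905   220.29722021]
0.7 [367.75397166 139.10177639] [694.70644495 239.29636534]
1.57 [381.4475683  157.52634871] [682.89449318 265.69820327]
```

View pics/p5.png

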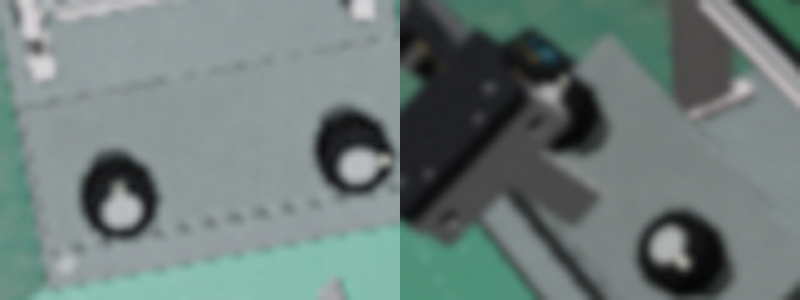

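Right knob mark now points to the right (crop (383,160) and (683,262)), matching a 90° clockwise turn; the left is still tight. Next is the pin.

```bash
cat >> h.py <<'E'
sx=np.array([c_,s_,0]);sy=np.array([-s_,c_,0]);uz=np.array([0,0,1.])
def Rp(tilt):  # tool at pin, tilted with plate: z = down rotated by tilt about -sy
    z=-np.cos(tilt)*uz+np.sin(tilt)*sx; y=np.cos(tilt)*sx+np.sin(tilt)*uz
    return np.stack([np.cross(y,z),y,z],1)
pin=np.array([625,118,137.])
E
python3 - <<'E'
from h import *
p,d=optics.camera("top");P=cloud("top",d)
for u in(100,200,250,300):print(u,np.round(P[40,u]),np.round(P[62,u]))
# pin pixels from depth, world
q=P[((P-pin)@sx>-25)&((P-pin)@sx<25)&((P-pin)@sy>-33)&((P-pin)@sy<35)&(P[...,2]>110)]
print(len(q),np.round(np.median(q,0),1),"along sy range",((q-pin)@sy).min(),((q-pin)@sy).max(),"sx med",np.median((q-pin)@sx))
row(pin+[0,0,100],Rp(0)); 
E
```

```text
100 [796. 328. 434.] [752. 325. 436.]
200 [795. 139. 441.] [755. 139. 433.]
250 [797.  46. 439.] [755.  45. 438.]
300 [799. -48. 437.] [757. -48. 435.]
136 [626.8 114.5 143.4] along sy range -32.71321237405208 25.890027626734458 sx med 0.667243193697951
shift [ 239.5 -174.9   90.3] turn [ 0.475 -0.477 -1.509] | joints [-0.6  -0.19  2.24  0.65  0.76  0.36] pos [ 419.1 -105.1  174.3]
```

```bash
python3 -c "
from h import *
z=Rp(.3)[:,2]
row(pin-71*z+[0,0,30],Rp(.3))
R0=Ro.from_euler('xyz',manip.read_state()['eef_rot']).as_matrix()
print('lift70',R0.T@[0,0,70])"
```

```text
shift [ 221.  -175.1   80.1] turn [ 0.24  -0.244 -1.549] | joints [-0.6  -0.19  2.24  0.65  0.76  0.36] pos [ 419.1 -105.1  174.3]
lift70 [ 40.02718612   0.0793356  -57.42663212]
```

```bash
python3 -m crank '[[45,150,-88,-17,0.12,-0.12,-0.77],[45,150,-88,-17,0.12,-0.12,-0.77],[45,150,-88,-17,0.12,-0.12,-0.77],[45,150,-88,-17,0.12,-0.12,-0.77],[45,150,-88,-17,0.12,-0.12,-0.77],[45,221,-175,80,0.24,-0.244,-1.549],[45,221,-175,80,0.24,-0.244,-1.549],[45,221,-175,80,0.24,-0.244,-1.549],[45,221,-175,80,0.24,-0.244,-1.549],[45,221,-175,80,0.24,-0.244,-1.549]]' 20
python3 -c "
from h import *
z=Rp(.3)[:,2]
row(pin-71*z,Rp(.3))"
```

```text
clock: 9.65
eef_pos: [604.5, 115.6, 231.9]
eef_rot: [2.835, -0.036, 1.706]
wrist_force: [0.0, -0.6, 0.6]
finger_gap: 42.4
finger_force: 0.0
shift [-2.8 -8.4 25.7] turn [ 0.008 -0.014 -0.076] | joints [ 0.11  0.25  1.55  0.05  1.03 -0.04] pos [604.5 115.6 231.9]
```

```bash
python3 -m crank '[[45,-3,-8,26,0,-0.014,-0.076],[45,-3,-8,26,0,-0.014,-0.076],[45,-3,-8,26,0,-0.014,-0.076]]' 20
python3 - <<'E'
from h import *
z=Rp(.3)[:,2];row(pin+19*z,Rp(.3))
o=[]
for nm,(x0,y0,x1,y1) in dict(top=(190,110,290,185),side=(220,120,320,195)).items():
    p,d=optics.camera(nm); o.append(cv2.resize(p[y0:y1,x0:x1,::-1],(400,300),interpolation=cv2.INTER_CUBIC))
    print(nm,[np.round((proj(nm,q)-[x0,y0])*4).tolist() for q in(pin,pin-71*z,pin-71*z-19*z)])
cv2.imwrite("pics/p6.png",np.hstack(o))
E
```

```text
clock: 9.95
eef_pos: [604.7, 112.2, 207.1]
eef_rot: [2.831, -0.003, 1.764]
wrist_force: [0.4, 0.4, 0.9]
finger_gap: 42.4
finger_force: 0.0
shift [ 1.6 -1.6 92.2] turn [ 0.011  0.    -0.01 ] | joints [ 0.11  0.27  1.59  0.03  0.98 -0.1 ] pos [604.7 112.2 207.1]
top [[123.0, 197.0], [121.0, 212.0], [120.0, 216.0]]
side [[118.0, 123.0], [91.0, 48.0], [84.0, 27.0]]
```

View pics/p6.png

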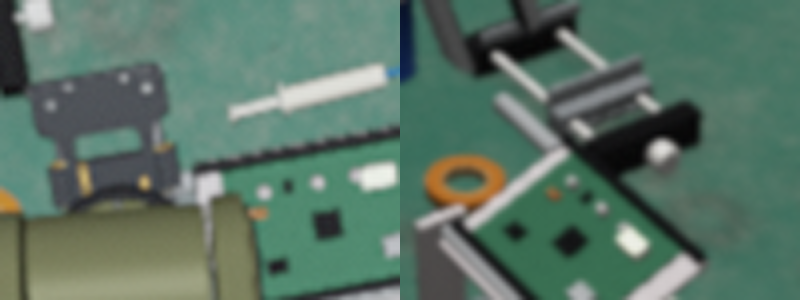

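Pin is in the side crop from (500,100) to (560,145); the predicted grip point (518,123) is within about 2 mm of its axis. The top view is blocked by the arm. Descending.

```bash
python3 -m crank '[[45,1,-1,40,0,0,0],[45,1,-1,70,0,0,0],[45,1,-1,92,0,0,0],[45,1,-1,92,0,0,0],[45,1,-1,92,0,0,0]]' 20; python3 -m crank '[[10,0,0,0,0,0,0],[10,0,0,0,0,0,0],[10,0,0,0,0,0,0],[10,0,0,0,0,0,0],[10,0,0,0,0,0,0]]' 20
python3 - <<'E'
from h import *
s=manip.read_state();R=Rp(.3);row(pin+19*R[:,2],R);print("Ftool",R.T@s["wrist_force"])
# measured pin centre and grasp
R0=Ro.from_euler('xyz',s['eef_rot']).as_matrix();print("pin",s['eef_pos']-19*R0[:,2])
p,d=optics.camera("side");c=cv2.resize(p[120:220,200:320,::-1],(720,600),interpolation=cv2.INTER_CUBIC);cv2.imwrite("pics/p7.png",c)
E
```

```text
clock: 10.55
eef_pos: [631.9, 118.1, 121.7]
eef_rot: [2.827, -0.002, 1.764]
wrist_force: [-0.1, 0.5, 0.1]
finger_gap: 42.1
finger_force: 0.0
clock: 11.05
eef_pos: [633.0, 118.3, 122.0]
eef_rot: [2.824, -0.001, 1.765]
wrist_force: [7.0, 1.3, 2.0]
finger_gap: 13.2
finger_force: 20.0
shift [ 1.3 -3.2  2.3] turn [ 0.018  0.001 -0.009] | joints [ 0.12  0.42  1.6   0.03  0.81 -0.1 ] pos [633.  118.3 122. ]
Ftool [-0.13774702  7.3663471   0.21158471]
pin [627.15142317 117.16503156 140.0923194 ]
```

View pics/p7.png

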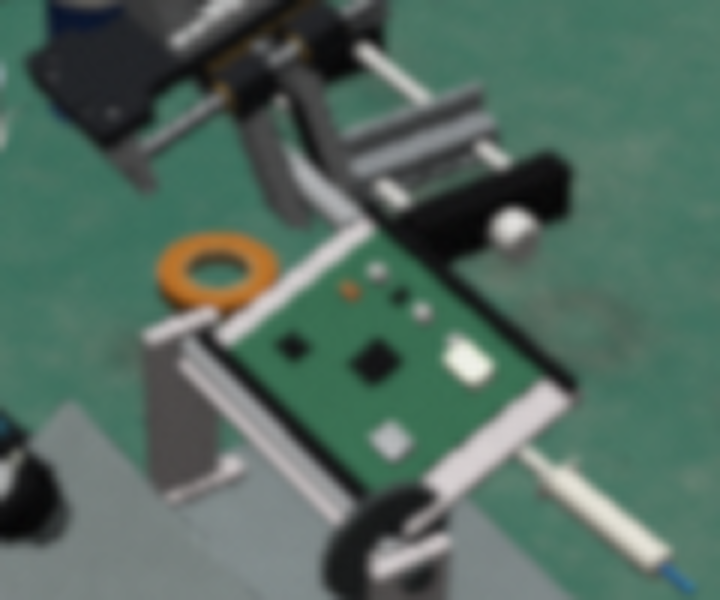

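Pin is held between the fingers (gap 13.2 mm; fingers at crop (290,200) and (340,160)) and nothing else is touched. Next I'll work out the arc.

```bash
python3 - <<'E'
from h import *
t0=.402
def pp(t): return np.array([0,90*np.cos(t)+3*np.sin(t),90*np.sin(t)-3*np.cos(t)]) # (.,stand x,z)
for k in range(1,10):
    dl=(np.pi/4-t0)*k/9; d=pp(t0+dl)-pp(t0); a=.31
    y=d[1]*np.cos(a)+d[2]*np.sin(a); z=-d[2]*np.cos(a)+d[1]*np.sin(a)
    print(np.round([y+19*np.sin(dl),z+19*(np.cos(dl)-1),-dl],3))
E
```

```text
[ 0.503 -3.841 -0.043]
[ 0.841 -7.7   -0.085]
[  1.015 -11.569  -0.128]
[  1.024 -15.443  -0.17 ]
[  0.869 -19.313  -0.213]
[  0.548 -23.173  -0.256]
[  0.063 -27.016  -0.298]
[ -0.585 -30.835  -0.341]
[ -1.395 -34.623  -0.383]
```

```bash
python3 -m crank '[[10,0,0.5,-4,-0.043,0,0],[10,0,0.8,-8,-0.085,0,0],[10,0,1,-11.5,-0.128,0,0],[10,0,1,-15.5,-0.17,0,0],[10,0,0.9,-19.5,-0.213,0,0],[10,0,0.5,-23,-0.256,0,0],[10,0,0,-27,-0.298,0,0],[10,0,-0.6,-31,-0.341,0,0],[10,0,-1.4,-34.6,-0.383,0,0],[10,0,-1.4,-34.6,-0.383,0,0]]' 30
python3 - <<'E'
from h import *
s=manip.read_state();R0=Ro.from_euler('xyz',s['eef_rot']).as_matrix();print("pin",s['eef_pos']-19*R0[:,2],"Ftool",R0.T@s["wrist_force"])
o=np.array([570.7,-12,0])
for nm in("top","side"):
    for f in(np.load(f"pics/{nm}0.npy"),optics.camera(nm)[1]):
        S=(cloud(nm,f)-o)@np.stack([sx,sy,uz],1)
        m=(S[...,0]>5)&(S[...,0]<90)&(abs(S[...,1])<50)&(S[...,2]>100)&(S[...,2]<210)&(f>0)
        q=S[m];A=np.c_[q[:,:2],np.ones(len(q))];w=np.ones(len(q))
        for _ in range(20):
            b=np.linalg.lstsq(A*w[:,None],q[:,2]*w,rcond=None)[0];w=1/(1+((A@b-q[:,2])/2)**2)
        print(nm,len(q),"tilt deg",np.degrees(np.arctan(b[0])),"y slope",b[1],"z0",b[2])
E
```

```text
clock: 12.1
eef_pos: [620.2, 115.6, 154.4]
eef_rot: [2.441, -0.001, 1.765]
wrist_force: [1.3, -0.3, 2.9]
finger_gap: 13.0
finger_force: 30.0
pin [608.21315999 113.26339184 168.89335959] Ftool [-0.55942435  2.78922133 -1.47829823]
top 1476 tilt deg 23.331536766473583 y slope -0.003048542566823187 z0 114.74936692009028
top 1253 tilt deg 45.69448478507848 y slope 0.004294760997993308 z0 118.47385200285217
side 1114 tilt deg 23.222138633262766 y slope 5.548456365289667e-05 z0 113.68360047240074
side 1092 tilt deg 46.136107347038305 y slope -0.0017621206350639795 z0 115.807204677045
```

```bash
python3 -m crank '[[10,0,0.1,1,0.01,0,0],[10,0,0.1,1,0.01,0,0],[40,0,0.1,1,0.01,0,0],[40,0,0.1,1,0.01,0,0],[40,0,0.1,1,0.01,0,0],[40,0,0.1,1,0.01,0,0]]' 20
python3 - <<'E'
from h import *
s=manip.read_state();print(s["wrist_force"],s["finger_gap"])
o=np.array([570.7,-12,0])
for nm in("top","side"):
        f=optics.camera(nm)[1]
        S=(cloud(nm,f)-o)@np.stack([sx,sy,uz],1)
        m=(S[...,0]>5)&(S[...,0]<90)&(abs(S[...,1])<50)&(S[...,2]>100)&(S[...,2]<210)&(f>0)
        q=S[m];A=np.c_[q[:,:2],np.ones(len(q))];w=np.ones(len(q))
        for _ in range(20):
            b=np.linalg.lstsq(A*w[:,None],q[:,2]*w,rcond=None)[0];w=1/(1+((A@b-q[:,2])/2)**2)
        print(nm,len(q),"tilt deg",np.degrees(np.arctan(b[0])))
E
```

```text
clock: 12.8
eef_pos: [620.3, 115.8, 151.8]
eef_rot: [2.456, -0.002, 1.765]
wrist_force: [0.2, -0.1, -0.4]
finger_gap: 36.8
finger_force: 0.0
[ 0.17275036 -0.08985767 -0.42251927] 36.83440126797488
top 1272 tilt deg 44.70265766390783
side 1080 tilt deg 44.70095014037132
```

```bash
python3 -m crank '[[40,0,0,-30,0,0,0],[40,0,0,-70,0,0,0],[40,0,0,-110,0,0,0],[40,0,0,-130,0,0,0],[40,60,0,-160,0,0,0],[40,100,0,-160,0,0,0],[40,100,0,-160,0,0,0],[40,100,0,-160,0,0,0]]' 20
python3 - <<'E'
from h import *
o=[]
for nm,(x0,y0,x1,y1) in dict(top=(170,110,350,260),side=(160,110,340,260)).items():
    p,d=optics.camera(nm); o.append(cv2.resize(p[y0:y1,x0:x1,::-1],(400,333),interpolation=cv2.INTER_CUBIC))
cv2.imwrite("pics/p8.png",np.hstack(o))
E
```

```text
clock: 13.7
eef_pos: [501.2, 195.5, 276.2]
eef_rot: [2.455, -0.001, 1.768]
wrist_force: [0.9, 0.0, 0.9]
finger_gap: 37.7
finger_force: 0.0
```

View pics/p8.png

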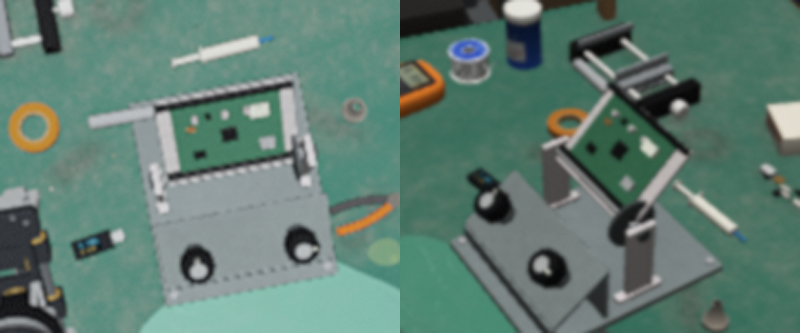

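The plate stands at 45°, the left knob's mark is up-slope (197,262), the right knob's mark is to the right (315,246), the small things are where they were, and the gripper is clear.

```bash
python3 -c "
from cell import manip
print(manip.sign_off())"
```

```text
the job is handed in; nothing more can be done
None
```

Job handed in: the right-hand-side knob proved to be the left-hand-threaded one and was loosened about 90° clockwise, its twin on the left stayed tight, and the plate was then lifted to a measured 44.7° and released, with no bystanders visibly moved (13.7 s on the clock).

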